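# Pepper mill out of the cruet stand, leaned over the bowl

### The arm

A 7-joint arm with a two-finger parallel gripper is mounted at the origin on a cart in front of the work surface, level with it; the furniture and walls round the work are solid. World frame = base frame: x ahead of the robot, y to its left, z up, the work surface at z = 0. Lengths are in m, angles in rad, forces in N, time in s.
With the tool pointing down it reaches from about 0.4 to 0.875 m from the base axis. Payload 19.3 kg.
Tool frame: the origin (TCP) lies between the finger pads; the fingertips stand nose_length ahead of it and the grasp point (between the pads) lies 8 mm behind it (nose_length is the distance from the TCP to the fingertips, in m); z points along the fingers, y is the line along which they close (so a half turn about z gives the same grasp; the last joint's range is limited). The gripper opens to 85 mm and grips with 20 to 120 N. Pads are 22 mm wide; open, the fingers measure 114 mm over their backs; the gripper's body (76 mm by 85 mm) begins 54 mm behind the grasp point. The pads swing forward as they close: fully open they stand 13 mm farther back than shut.
Start: joints at [1.046, 0.521, -0.036, 1.599, 0.021, 1.021, -0.113], TCP at [0.275, -0.561, 0.242] pointing down, gripper open.
Joint ranges: [-2.91, 2.91], [-0.3, 2.13], [-1.5, 1.42], [0.17, 2.43], [-1.26, 4.41], [0.16, 1.93], [-2.52, 2.52]. Speed limits (rad/s): [1.89, 1.89, 2.39, 2.39, 3.01, 3.01, 3.01].

### API

Orientations are given as a unit quaternion [x, y, z, w].
In Python, from rig import get_obs, get_image, camera_params, close_job, boxes_of, trace, nose_length gives the robot as it stands.
- The arm moves only by the tool send_rows, never from a script. Its argument "commands" is a list of rows, each an object with "claw": the finger opening in mm, from 0 to 85.4; "linear": the shift along the tool's x, y, z in mm, a list of three; "turn": the turn about the tool's z in degrees. In form: [{"claw": claw, "linear": [dx, dy, dz], "turn": turn}, ...]. A call has 1 to 12 rows; each row shifts and turns the commanded pose from where the row before left it, along the tool's axes as they then stand; what a row does not reach is not made up. A row lasts 1/12 s, in which the tool goes at most 41.7 mm and 7.16 degrees, less where a joint would pass 70% of its speed; a pose out of reach is approached as far as the arm can. A call with a gripper value outside its range is refused whole. The fingers move at their own pace and stop on an object; the grip force is fixed at half the most. Time passes only in rows, so rows that do not move let the fingers close. It gives the time, the measured TCP pose, the force, the opening and the grip force at its end, in the units of the state.
- get_obs(): the state, without advancing time (a new reading comes with each control period).
- get_image(name): name is "side" or "top" or "wrist"; returns the picture (384x512x3 uint8, red, green, blue); there is no depth.
- camera_params(name): a dict with "K" (3x3 intrinsics, pixels), "D" ([k1, k2, p1, p2, k3] as OpenCV has them; the pictures are not rectified), "pose" (4x4, takes a point from camera to world coordinates). Camera axes: x right, y up, looking along -z (the intrinsics and any distortion apply to the point x, -y, -z); pixel columns grow to the right and rows downward; lengths in m; the calibration is good to about 2 mm. A picture is of the moment at which its call begins: read the wrist's pose just before it. camera_params takes no time and is no camera call; for the wrist camera it gives the pose at the moment of the call.
- close_job(): hands the job in; it is judged then, once.
Trained networks look in the newest picture that a camera, given by its name, has taken for a name from the list of things; names that differ only in an ending like _2 or _b are one class to them, and where a whole thing is asked for, a point or a joint stands for the part that bears it (a point fixed in the world has none). Each returns a list of dicts, best first, with "conf" (0 to 1); they miss things now and then, are a little off and sometimes report something else, mostly with a low value. They report only what shows in the picture. A call takes as long as a camera call. They do not tell look-alikes from the thing itself.
- boxes_of(camera, label): "xyz" ([x, y, z] in m, in the coordinates of the camera as it stood for that picture, good to about 4 mm: the middle of the surface that is visible of it).
- trace(camera, label): "pixels" (384x512 bool, what is visible of it).
The state is a dict: "time_s": time; "joint_pos": joint angles; "dq": joint speeds; "joint_torque": joint torques, N m; "position": TCP position; "tool_rot": TCP orientation; "force": force on the tool from outside, world axes, zero at the start; "wrist_torque": the same for the moment, N m; "opening": opening from 0.0 (shut) to 1.0 (fully open); "gripper_force": force on a finger pad.
Only numpy, scipy, OpenCV 4.12 (cv2) and the standard library are available. Lean on these libraries where they do the work, as an engineer would, in place of code of your own. Each camera call takes 0.05 s, during which the arm holds its last target. There are 200 camera calls.

### The job

Draw the pepper mill straight up out of its well in the wooden cruet stand, then lean it over to about 45 degrees with its foot close above the open bowl, clear of the rim, as one holds it when about to grind. Finish while still holding the mill there, steady and touching neither the bowl nor the stand and its other things; leave the bowl where it stands and the salt shaker and spice jar standing in their wells.

Things in the scene. Friction and masses are not known exactly. Their poses are not given: they have to be found in the camera images.
- mill: Turned wooden pepper mill, tallest of the three things in the stand: 170 mm tall, 58 mm across at the foot, 0.12 to 0.26 kg, loose. Origin: centre of its underside; z runs up its axis. Its rounded head, 123 to 159 mm above the origin and up to 50 mm across, rises above its neighbours and is the place to grip (about 138 mm above the origin, from any side). The head does not turn.
- stand: Wooden cruet stand, a block 88 mm (x) by 275 mm (y) by 44 mm high that does not slide. Origin: middle of the lower edge of its back (+x) face. Three equal round wells 64 mm wide and 32 mm deep (floors 12 mm above the desk) at x = -44 mm, y = -90, 0 and +90 mm in its frame. The mill, salt shaker and spice jar stand in any order.
- bowl: Open thin round plastic bowl with a small spout, loose, 140 mm across and 53 mm high, 0.3 kg. Origin: centre of its underside; z up. Behind bowl and stand, from about x = 0.54 m, wall cupboards hang 0.49 m above the desk: keep the wrist and forearm off them, staying near the robot while swinging round.
- salt: Salt shaker with domed lid, 44 mm across, 90 mm tall, standing in a well, loose. Origin: centre of its underside; z up.
- spice: Spice jar with flat cap, 46 mm across, 106 mm tall, standing in a well, loose. Origin: centre of its underside; z up.
Not all that is in view belongs to the job. Leave any purple look-alike of the mill alone.

How it is judged:
On the way:
1. the mill is drawn upright out of its well: its foot is above the top of the stand and it leans less than 20 degrees (z of mill in the frame of stand above 0.047 m and angle between mill's own z axis and vertical below 0.35 rad and contact force between mill and the fingers above 1 N), for 0.1 s.
At the end, for the whole second after the job is handed in: The gripper holds the mill still, leaning 30 to 60 degrees, head up, its foot centre within 60 mm of the bowl centre from above and 72 to 200 mm over the desk, touching none of the listed things; bowl level and within 30 mm of its start, shaker and jar standing in their wells (within 40 mm) (angle between mill's own z axis and vertical between 0.52 and 1.05 rad and horizontal distance between mill and bowl below 0.06 m and height (world z) of mill between 0.072 and 0.2 m and contact force between mill and the fingers above 1 N and contact force between mill and bowl below 0.2 N and contact force between mill and stand below 0.2 N and contact force between mill and salt below 0.2 N and contact force between mill and spice below 0.2 N and linear speed of mill below 0.03 m/s and angular speed of mill below 0.2 rad/s and distance of bowl from where it was at the start of the episode below 0.03 m and angle between bowl's own z axis and vertical below 0.15 rad and angle between each of salt, spice's own z axis and vertical below 0.4 rad and distance of each of salt, spice from where it was at the start of the episode below 0.04 m); the arm keeps its last pose, push and grip.
It fails at once if the bowl is pushed away or tipped (distance of bowl from where it was at the start of the episode above 0.05 m or angle between bowl's own z axis and vertical above 0.5 rad).
It fails at once if the salt shaker or the spice jar is knocked over or pulled out of its well (angle between any of salt, spice's own z axis and vertical above 0.5 rad or distance of any of salt, spice from where it was at the start of the episode above 0.05 m).
It also fails if it takes over 40 s, if anything falls off the work surface, if the arm or the gripper's body presses on something with over 40 N, if the wrist force passes 120 N, or if a joint passes its speed limit or range.

## Working session

There is one attempt and no reset: what is moved stays moved. The work goes in short steps, Python scripts to look and compute and a tool call to move; the robot and the scene stay as the last step left them, time stands still between calls to the robot, and variables do not carry over. Pictures are saved under pics/ and viewed, at most 10 in all, crops included, and the job is handed in when it is done.

Besides the shell and the picture viewer there is one more tool, called in YAML: its name, and indented under it one key for each argument. send_rows: Moves the arm, as the interface text tells. Its arguments: {"type":"object","properties":{"commands":{"type":"array"}},"required":["commands"]}

```bash
mkdir -p pics; cat > h.py <<'E'
from rig import *
import numpy as np, cv2
from scipy.spatial.transform import Rotation as R
def w(cam,p):
    P=np.array(camera_params(cam)["pose"]); return P[:3,:3]@np.array(p)+P[:3,3]
def ray(cam,uv,z):
    c=camera_params(cam);P=np.array(c["pose"])
    n=cv2.undistortPoints(np.array([[uv]],float),np.array(c["K"]),np.array(c["D"]))[0,0]
    d=P[:3,:3]@np.array([n[0],-n[1],-1]);o=P[:3,3];return o+d*(z-o[2])/d[2]
def proj(cam,p):
    c=camera_params(cam);P=np.array(c["pose"]);q=P[:3,:3].T@(np.array(p)-P[:3,3])
    return cv2.projectPoints(np.array([[q[0],-q[1],-q[2]]]),np.zeros(3),np.zeros(3),np.array(c["K"]),np.array(c["D"]))[0].ravel()
E
python3 - <<'E'
from h import *
for c in("side","top"):
    cv2.imwrite(f"pics/{c}0.png",cv2.cvtColor(get_image(c),cv2.COLOR_RGB2BGR))
    print(c,np.round(np.array(camera_params(c)["pose"])[:3,3],2))
    for l in("mill","stand","bowl","salt","spice"):
        print(l,[(round(d["conf"],2),np.round(w(c,d["xyz"]),3).tolist(),proj(c,w(c,d["xyz"])).round().tolist()) for d in boxes_of(c,l)][:4])
o=get_obs();print(nose_length() if callable(nose_length) else nose_length,o["position"],o["tool_rot"],o["time_s"],o["opening"]);print(R.from_quat(o["tool_rot"]).as_matrix().round(3))
E
```

```text
side [0.01 0.75 1.02]
mill [(0.8, [0.45, -0.271, 0.115], [275.0, 169.0]), (0.61, [0.435, -0.709, 0.075], [324.0, 117.0]), (0.17, [0.421, -0.142, 0.046], [266.0, 212.0])]
stand [(0.57, [0.423, -0.145, 0.044], [266.0, 211.0])]
bowl [(0.63, [0.51, 0.145, 0.024], [193.0, 271.0])]
salt [(0.65, [0.438, -0.188, 0.073], [267.0, 195.0])]
spice [(0.57, [0.43, -0.096, 0.087], [257.0, 211.0])]
top [-0.18 -0.21  1.64]
mill []
stand [(0.65, [0.448, -0.079, 0.041], [207.0, 193.0])]
bowl [(0.97, [0.512, 0.173, 0.016], [145.0, 185.0])]
salt []
spice [(0.66, [0.434, -0.108, 0.119], [213.0, 189.0])]
0.011 [ 0.27453191 -0.56146719  0.2422959 ] [ 9.74261879e-01  2.25419145e-01  2.12857930e-07 -1.53716129e-05] 0.6 1.0007843801153242
[[ 0.898  0.439 -0.   ]
 [ 0.439 -0.898  0.   ]
 [ 0.    -0.    -1.   ]]
```

```bash
python3 - <<'E'
import cv2
a=cv2.imread("pics/side0.png");b=cv2.imread("pics/top0.png")
cv2.imwrite("pics/c0.png",cv2.resize(a[90:330,130:390],None,fx=2.5,fy=2.5,interpolation=cv2.INTER_CUBIC)[:600])
E
```

```text
(no output)
```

View pics/c0.png

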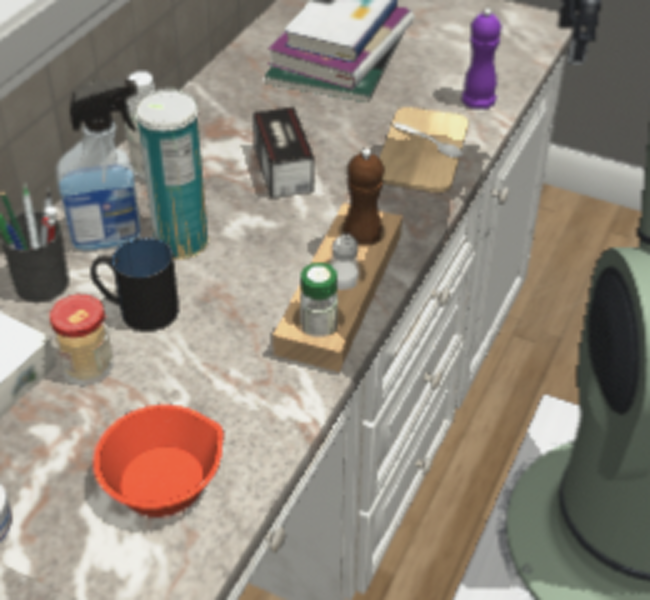

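View pics/top0.png

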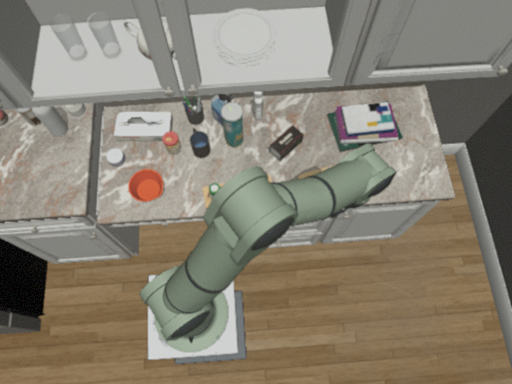

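The candidates are the brown mill at side (275,169), which stands in the stand, and the purple one at (324,117), which stands free on the desk. The crop confirms the brown one is the mill. The order in the stand is mill (−y end), salt, then spice. The tool can only turn about its vertical axis, so after lifting I'll lean the mill by pivoting it in the pads against the stand's end face. The fingers have to close along x for that.

```bash
python3 - <<'E'
from h import *
get_image("side")
for l in("mill","bowl","salt","spice","stand"):
    for d in trace("side",l)[:2]:
        m=d["pixels"];ys,xs=np.nonzero(m);print(l,round(d["conf"],2),xs.min(),xs.max(),ys.min(),ys.max(),xs.mean().round(1),ys.mean().round(1))
        if l=="mill" : print([(y,np.nonzero(m[y])[0].min(),np.nonzero(m[y])[0].max()) for y in range(ys.min(),ys.max(),4)])
print(ray("side",(276.4,158.8),.153))
# stand top corners from crop: near-left, near-right(front), far-right
for u,v in((272,342),(340,358),(400,214),(345,203)): print(ray("side",(u/2.5+130,v/2.5+90),.044).round(3))
c=camera_params("wrist");print(np.array(c["pose"]).round(3))
E
```

```text
mill 0.9 315 330 94 133 322.5 114.2
[(94, np.int64(323), np.int64(325)), (98, np.int64(319), np.int64(329)), (102, np.int64(318), np.int64(330)), (106, np.int64(318), np.int64(329)), (110, np.int64(318), np.int64(328)), (114, np.int64(318), np.int64(327)), (118, np.int64(317), np.int64(327)), (122, np.int64(316), np.int64(328)), (126, np.int64(315), np.int64(327)), (130, np.int64(315), np.int64(327))]
mill 0.57 267 283 150 188 275.3 169.2
[(150, np.int64(275), np.int64(277)), (154, np.int64(270), np.int64(282)), (158, np.int64(269), np.int64(283)), (162, np.int64(269), np.int64(282)), (166, np.int64(269), np.int64(282)), (170, np.int64(270), np.int64(281)), (174, np.int64(269), np.int64(281)), (178, np.int64(267), np.int64(282)), (182, np.int64(267), np.int64(282)), (186, np.int64(272), np.int64(281))]
bowl 0.69 168 218 252 296 193.2 273.2
salt 0.61 261 273 184 206 267.6 194.8
spice 0.71 250 265 195 225 257.5 210.0
stand 0.75 239 290 171 237 265.6 209.3
[ 0.45075665 -0.28020745  0.153     ]
[ 0.467 -0.047  0.044]
[ 0.381 -0.06   0.044]
[ 0.424 -0.344  0.044]
[ 0.503 -0.331  0.044]
[[ 0.438  0.862  0.255  0.338]
 [-0.899  0.421  0.124 -0.53 ]
 [-0.    -0.283  0.959  0.374]
 [ 0.     0.     0.     1.   ]]
```

send_rows:
  commands:
    - {"claw":85,"linear":[0,0,0],"turn":-7}
    - {"claw":85,"linear":[0,0,0],"turn":-7}
    - {"claw":85,"linear":[0,0,0],"turn":-7}
    - {"claw":85,"linear":[0,0,0],"turn":-7}
    - {"claw":85,"linear":[0,0,0],"turn":-7}
    - {"claw":85,"linear":[0,0,0],"turn":-7}
    - {"claw":85,"linear":[0,0,0],"turn":-7}
    - {"claw":85,"linear":[0,0,0],"turn":-7}
    - {"claw":85,"linear":[0,0,0],"turn":-7}
    - {"claw":85,"linear":[0,0,0],"turn":-7}
    - {"claw":85,"linear":[0,0,-10],"turn":-2}

```text
time_s: 1.82
position: [0.274, -0.5609, 0.2508]
tool_rot: [0.653, 0.758, 0.0, -0.001]
force: [-1.2, -0.5, -0.5]
opening: 0.995
gripper_force: 0.0
```

send_rows:
  commands:
    - {"claw":85,"linear":[21,17.8,0],"turn":0}
    - {"claw":85,"linear":[21,17.8,0],"turn":0}
    - {"claw":85,"linear":[21,17.8,0],"turn":0}
    - {"claw":85,"linear":[21,17.8,0],"turn":0}
    - {"claw":85,"linear":[21,17.8,0],"turn":0}
    - {"claw":85,"linear":[21,17.8,0],"turn":0}
    - {"claw":85,"linear":[21,17.8,0],"turn":0}
    - {"claw":85,"linear":[21,17.8,0],"turn":0}
    - {"claw":85,"linear":[21,17.8,0],"turn":0}
    - {"claw":85,"linear":[21,17.8,0],"turn":0}
    - {"claw":85,"linear":[21,17.8,0],"turn":0}
    - {"claw":85,"linear":[21,17.8,0],"turn":0}

```text
time_s: 2.82
position: [0.4513, -0.2809, 0.2525]
tool_rot: [0.656, 0.755, -0.0, 0.0]
force: [1.2, -0.7, -0.0]
opening: 0.994
gripper_force: 0.0
```

```bash
python3 - <<'E'
from h import *
o=get_obs();print(o["position"].round(3) if hasattr(o["position"],"round") else o["position"],R.from_quat(o["tool_rot"]).as_matrix().round(3).tolist(),o["time_s"])
im=get_image("wrist");cv2.imwrite("pics/w1.png",cv2.cvtColor(im,cv2.COLOR_RGB2BGR))
for l in("mill","salt","spice","stand"):
    for d in boxes_of("wrist",l)[:2]: print(l,d["conf"],w("wrist",d["xyz"]).round(4),proj("wrist",w("wrist",d["xyz"])).round())
print(proj("wrist",[.451,-.281,.153]))
E
```

```text
[ 0.451 -0.281  0.252] [[-0.14, 0.99, 0.0], [0.99, 0.14, -0.0], [-0.0, 0.0, -1.0]] 2.8167
mill 0.77 [ 0.4556 -0.2803  0.1636] [262. 203.]
salt 0.85 [ 0.4449 -0.2028  0.0995] [263. 102.]
spice 0.65 [ 0.4332 -0.1303  0.1054] [263.  14.]
stand 0.95 [ 0.4475 -0.1967  0.0427] [267.  96.]
[260.17136238 194.63663178]
```

View pics/w1.png

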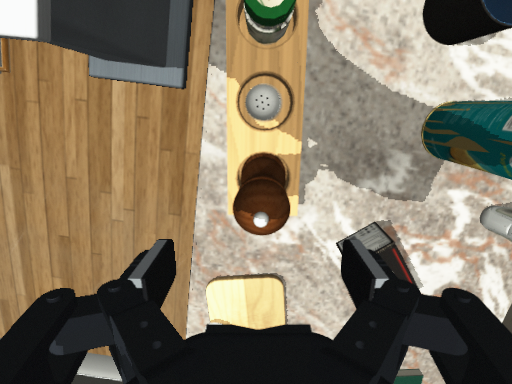

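The wrist view shows the brown mill head at (262,203) with its knob at (261,219). The salt is at (263,102) and the spice at (268,10). The stand is aligned with the tool.

```bash
python3 - <<'E'
from h import *
print(ray("wrist",(261,219),.180),ray("wrist",(262,204),.157))
for uv,z in (((263,102),.100),((268,8),.118)): print(ray("wrist",uv,z))
# stand end face near mill, corners on top
for u,v in((228,210),(297,213),(228,60),(303,60)): print(ray("wrist",(u,v),.044).round(4))
E
```

```text
[ 0.45304783 -0.29210729  0.18      ] [ 0.45348206 -0.28771712  0.157     ]
[ 0.44327854 -0.20517984  0.1       ]
[ 0.43630011 -0.12971965  0.118     ]
[ 0.419  -0.3397  0.044 ]
[ 0.5062 -0.3315  0.044 ]
[ 0.3993 -0.1649  0.044 ]
[ 0.4814 -0.1533  0.044 ]
```

send_rows:
  commands:
    - {"claw":85,"linear":[-7,1,10],"turn":0}
    - {"claw":85,"linear":[0,0,20],"turn":0}
    - {"claw":85,"linear":[0,0,20],"turn":0}
    - {"claw":85,"linear":[0,0,20],"turn":0}
    - {"claw":85,"linear":[0,0,20],"turn":0}
    - {"claw":85,"linear":[0,0,12],"turn":0}
    - {"claw":85,"linear":[0,0,8],"turn":0}
    - {"claw":85,"linear":[0,0,0],"turn":0}

```text
time_s: 3.73
position: [0.4516, -0.2894, 0.1404]
tool_rot: [0.656, 0.755, -0.0, -0.001]
force: [0.6, -0.4, 0.3]
opening: 0.994
gripper_force: 0.0
```

send_rows:
  commands:
    - {"claw":60,"linear":[0,0,0],"turn":0}
    - {"claw":45,"linear":[0,0,0],"turn":0}
    - {"claw":30,"linear":[0,0,0],"turn":0}
    - {"claw":30,"linear":[0,0,0],"turn":0}
    - {"claw":30,"linear":[0,0,0],"turn":0}
    - {"claw":30,"linear":[0,0,0],"turn":0}
    - {"claw":30,"linear":[0,0,0],"turn":0}
    - {"claw":30,"linear":[0,0,0],"turn":0}

```text
time_s: 4.4
position: [0.4535, -0.2892, 0.1435]
tool_rot: [0.656, 0.755, 0.0, 0.001]
force: [0.1, 0.6, 9.3]
opening: 0.539
gripper_force: 60.1
```

send_rows:
  commands:
    - {"claw":30,"linear":[0,0,-6],"turn":0}
    - {"claw":30,"linear":[0,0,-8],"turn":0}
    - {"claw":30,"linear":[0,0,-10],"turn":0}
    - {"claw":30,"linear":[0,0,-10],"turn":0}
    - {"claw":30,"linear":[0,0,-12],"turn":0}
    - {"claw":30,"linear":[0,0,-12],"turn":0}
    - {"claw":30,"linear":[0,0,-12],"turn":0}
    - {"claw":30,"linear":[0,0,-10],"turn":0}
    - {"claw":30,"linear":[0,0,0],"turn":0}
    - {"claw":30,"linear":[0,0,0],"turn":0}

```text
time_s: 5.23
position: [0.4528, -0.289, 0.2229]
tool_rot: [0.656, 0.755, 0.0, 0.001]
force: [-0.2, -0.1, -2.1]
opening: 0.54
gripper_force: 61.6
```

```bash
python3 - <<'E'
from h import *
a=get_image("side")[120:260,200:340];b=get_image("wrist")[100:330,120:380]
a=cv2.resize(a,(400,400));b=cv2.resize(b,(400,354));b=np.vstack([b,np.zeros((46,400,3),np.uint8)])
cv2.imwrite("pics/l1.png",cv2.cvtColor(np.hstack([a,b]),cv2.COLOR_RGB2BGR))
E
```

```text
(no output)
```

View pics/l1.png

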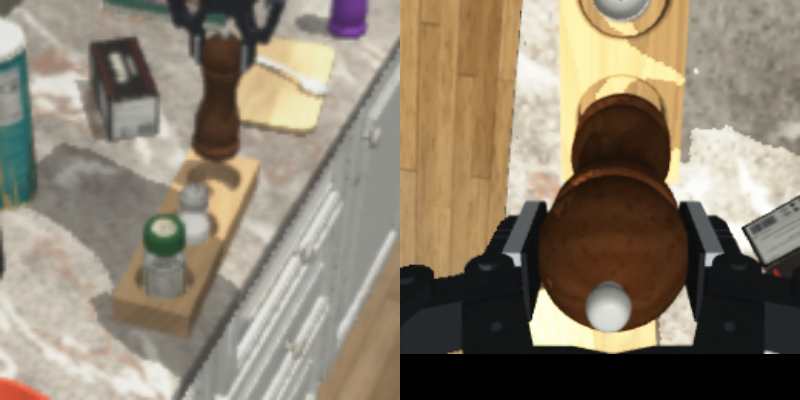

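The mill is held upright with its foot at about z 0.09, and the other two haven't moved. Next I carry it past the −y end of the stand and lower it so the foot's side faces the stand's end.

send_rows:
  commands:
    - {"claw":30,"linear":[-14,0,0],"turn":0}
    - {"claw":30,"linear":[-14,0,0],"turn":0}
    - {"claw":30,"linear":[-14,0,0],"turn":0}
    - {"claw":30,"linear":[-14,0,0],"turn":0}
    - {"claw":30,"linear":[-14,0,0],"turn":0}
    - {"claw":30,"linear":[-14,0,0],"turn":0}
    - {"claw":30,"linear":[0,0,12],"turn":0}
    - {"claw":30,"linear":[0,0,14],"turn":0}
    - {"claw":30,"linear":[0,0,14],"turn":0}
    - {"claw":30,"linear":[0,0,12],"turn":0}
    - {"claw":30,"linear":[0,0,10],"turn":0}
    - {"claw":30,"linear":[0,0,0],"turn":0}

```text
time_s: 6.33
position: [0.4636, -0.3717, 0.158]
tool_rot: [0.656, 0.755, -0.0, -0.002]
force: [0.1, -0.2, -2.2]
opening: 0.536
gripper_force: 61.7
```

send_rows:
  commands:
    - {"claw":30,"linear":[4,0,0],"turn":0}
    - {"claw":30,"linear":[4,0,0],"turn":0}
    - {"claw":30,"linear":[5,0,-1],"turn":0}
    - {"claw":30,"linear":[5,0,-1],"turn":0}
    - {"claw":30,"linear":[5,0,-1],"turn":0}
    - {"claw":30,"linear":[6,0,0],"turn":0}
    - {"claw":30,"linear":[0,0,0],"turn":0}

```text
time_s: 6.92
position: [0.4606, -0.3422, 0.1639]
tool_rot: [0.655, 0.755, 0.0, 0.0]
force: [0.6, -1.8, 0.1]
opening: 0.54
gripper_force: 61.8
```

send_rows:
  commands:
    - {"claw":30,"linear":[7,0,0],"turn":0}
    - {"claw":30,"linear":[7,0,0],"turn":0}
    - {"claw":30,"linear":[8,0,1],"turn":0}
    - {"claw":30,"linear":[7,0,1],"turn":0}
    - {"claw":30,"linear":[7,0,1.5],"turn":0}
    - {"claw":30,"linear":[7.5,0,2],"turn":0}
    - {"claw":30,"linear":[0,0,0],"turn":0}

```text
time_s: 7.5
position: [0.4541, -0.2984, 0.1574]
tool_rot: [0.655, 0.756, 0.0, -0.001]
force: [1.3, -1.4, -0.3]
opening: 0.54
gripper_force: 61.7
```

```bash
python3 - <<'E'
from h import *
a=get_image("side")[120:260,200:340];b=get_image("wrist")[100:330,120:380]
a=cv2.resize(a,(400,400));b=cv2.resize(b,(400,354));b=np.vstack([b,np.zeros((46,400,3),np.uint8)])
cv2.imwrite("pics/t1.png",cv2.cvtColor(np.hstack([a,b]),cv2.COLOR_RGB2BGR))
E
```

```text
(no output)
```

View pics/t1.png

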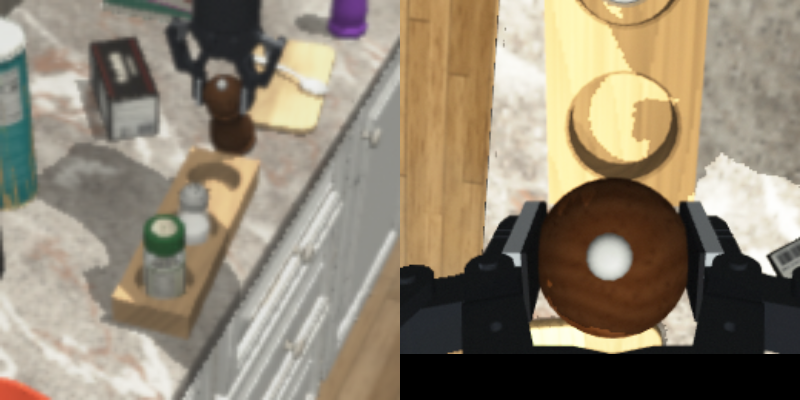

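The pivoting works. The knob now sits centred on the head, so the axis points at the wrist camera, which means a lean of about 30°. I'll continue to about 47°, then lift.

send_rows:
  commands:
    - {"claw":30,"linear":[7,0,2.5],"turn":0}
    - {"claw":30,"linear":[7,0,2.5],"turn":0}
    - {"claw":30,"linear":[7,0,3],"turn":0}
    - {"claw":30,"linear":[7,0,4],"turn":0}
    - {"claw":30,"linear":[6,0,4],"turn":0}
    - {"claw":30,"linear":[0,0,0],"turn":0}
    - {"claw":30,"linear":[-5,0,-5],"turn":0}
    - {"claw":30,"linear":[-5,0,-10],"turn":0}
    - {"claw":30,"linear":[0,0,-20],"turn":0}
    - {"claw":30,"linear":[0,0,-20],"turn":0}
    - {"claw":30,"linear":[0,0,-20],"turn":0}
    - {"claw":30,"linear":[0,0,-15],"turn":0}

```text
time_s: 8.6
position: [0.4509, -0.277, 0.2337]
tool_rot: [0.656, 0.755, 0.0, 0.0]
force: [-0.3, 0.2, -1.4]
opening: 0.538
gripper_force: 61.7
```

send_rows:
  commands:
    - {"claw":30,"linear":[0,0,-20],"turn":0}
    - {"claw":30,"linear":[0,0,-20],"turn":0}
    - {"claw":30,"linear":[0,0,0],"turn":0}
    - {"claw":30,"linear":[0,0,0],"turn":0}

```text
time_s: 8.93
position: [0.451, -0.277, 0.2726]
tool_rot: [0.656, 0.755, 0.0, 0.001]
force: [-0.1, -0.3, -2.2]
opening: 0.537
gripper_force: 61.7
```

```bash
python3 - <<'E'
from h import *
o=get_obs();print(o["joint_pos"],o["time_s"])
get_image("top");
for c in("top","side"):
    if c=="side": im=get_image("side")
    for d in boxes_of(c,"bowl"): print(c,d["conf"],w(c,d["xyz"]))
    for d in trace(c,"bowl"):
        p=d["pixels"].astype(np.uint8);cs=max(cv2.findContours(p,0,1)[0],key=cv2.contourArea);print(d["conf"],cv2.fitEllipse(cs));print(ray(c,cv2.fitEllipse(cs)[0],.05))
    print(c,"proj of bowl rim ctr",proj(c,[.51,.16,.053]))
a=im[100:300,150:350];a=cv2.resize(a,(400,400));b=get_image("wrist")[100:330,120:380];b=cv2.resize(b,(400,354));b=np.vstack([b,np.zeros((46,400,3),np.uint8)])
cv2.imwrite("pics/t2.png",cv2.cvtColor(np.hstack([a,b]),cv2.COLOR_RGB2BGR))
E
```

```text
[ 0.77823387  0.36158761 -0.44074533  1.80033496  0.17857886  1.01768258
  0.40829301] 8.9333
top 0.97 [0.51319628 0.17131894 0.01512941]
0.95 ((145.54412841796875, 185.2660675048828), (31.810272216796875, 35.826873779296875), 68.53237915039062)
[0.49780067 0.16172326 0.05      ]
top proj of bowl rim ctr [145.85052982 182.11299366]
side 0.58 [0.5106955  0.14796183 0.02272777]
0.56 ((193.08311462402344, 272.97564697265625), (44.162391662597656, 51.97713088989258), 74.27035522460938)
[0.49440797 0.16660972 0.05      ]
0.45 ((264.70379638671875, 204.89529418945312), (31.140552520751953, 73.56993103027344), 28.167835235595703)
[ 0.43578688 -0.16421509  0.05      ]
side proj of bowl rim ctr [189.52203491 268.53421768]
```

View pics/t2.png

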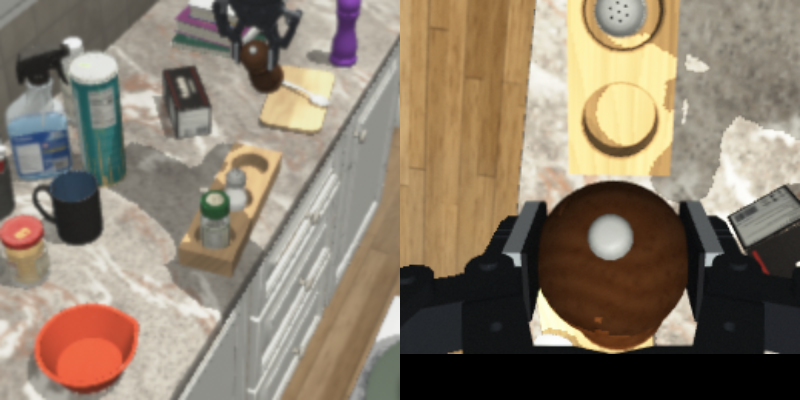

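The lean is about 45°, clear of everything, and the bowl centre is about (0.50, 0.163). I'll swing over, keeping x at or below 0.45, then turn so the foot points over the bowl and lower it.

send_rows:
  commands:
    - {"claw":30,"linear":[10,1,0],"turn":0}
    - {"claw":30,"linear":[18,2,0],"turn":0}
    - {"claw":30,"linear":[25,2.5,0],"turn":0}
    - {"claw":30,"linear":[25,2.5,0],"turn":0}
    - {"claw":30,"linear":[25,2.5,0],"turn":0}
    - {"claw":30,"linear":[25,2.5,0],"turn":0}
    - {"claw":30,"linear":[25,2.5,0],"turn":0}
    - {"claw":30,"linear":[25,2.5,0],"turn":0}
    - {"claw":30,"linear":[25,2.5,0],"turn":0}
    - {"claw":30,"linear":[25,2.5,0],"turn":0}
    - {"claw":30,"linear":[25,2.5,0],"turn":0}
    - {"claw":30,"linear":[25,2.5,0],"turn":0}

```text
time_s: 10.28
position: [0.439, 0.0045, 0.2718]
tool_rot: [0.656, 0.755, -0.0, 0.0]
force: [0.7, -1.1, -1.7]
opening: 0.533
gripper_force: 61.7
```

send_rows:
  commands:
    - {"claw":30,"linear":[25,2.5,0],"turn":0}
    - {"claw":30,"linear":[25,2.5,0],"turn":0}
    - {"claw":30,"linear":[25,2.5,0],"turn":0}
    - {"claw":30,"linear":[25,2.5,0],"turn":0}
    - {"claw":30,"linear":[25,2.5,0],"turn":0}
    - {"claw":30,"linear":[25,2.5,0],"turn":0}
    - {"claw":30,"linear":[25,2.5,0],"turn":0}
    - {"claw":30,"linear":[25,2.5,0],"turn":0}
    - {"claw":30,"linear":[18,1.5,0],"turn":0}
    - {"claw":30,"linear":[10,1,0],"turn":0}
    - {"claw":30,"linear":[0,0,0],"turn":0}

```text
time_s: 11.2
position: [0.4291, 0.2338, 0.2717]
tool_rot: [0.655, 0.756, 0.0, -0.0]
force: [-1.2, 0.4, -0.7]
opening: 0.541
gripper_force: 61.7
```

send_rows:
  commands:
    - {"claw":30,"linear":[0,0,0],"turn":-3}
    - {"claw":30,"linear":[0,0,0],"turn":-5}
    - {"claw":30,"linear":[0,0,0],"turn":-5}
    - {"claw":30,"linear":[0,0,0],"turn":-5}
    - {"claw":30,"linear":[0,0,0],"turn":-5}
    - {"claw":30,"linear":[0,0,0],"turn":-5}
    - {"claw":30,"linear":[0,0,0],"turn":-5}
    - {"claw":30,"linear":[0,0,0],"turn":-3}
    - {"claw":30,"linear":[0,0,0],"turn":0}
    - {"claw":30,"linear":[0,0,0],"turn":0}

```text
time_s: 12.03
position: [0.4301, 0.2307, 0.2717]
tool_rot: [0.392, 0.92, -0.0, 0.0]
force: [0.2, -0.4, -0.9]
opening: 0.538
gripper_force: 61.7
```

```bash
python3 - <<'E'
from h import *
o=get_obs();print(R.from_quat(o["tool_rot"]).as_matrix().round(3).tolist(),o["time_s"])
im=get_image("side")
for l in("mill","salt","spice","bowl"):
    for d in boxes_of("side",l)[:2]: print(l,d["conf"],w("side",d["xyz"]).round(3),proj("side",w("side",d["xyz"])).round())
a=im[130:330,120:320];a=cv2.resize(a,(400,400),interpolation=cv2.INTER_CUBIC);b=get_image("wrist");b=cv2.resize(b,(400,400))
cv2.imwrite("pics/b1.png",cv2.cvtColor(np.hstack([a,b]),cv2.COLOR_RGB2BGR))
E
```

```text
[[-0.693, 0.721, -0.0], [0.721, 0.693, -0.0], [-0.0, -0.0, -1.0]] 12.0333
mill 0.72 [0.428 0.24  0.289] [190. 241.]
mill 0.66 [ 0.436 -0.709  0.077] [323. 117.]
salt 0.64 [ 0.437 -0.19   0.073] [268. 195.]
spice 0.69 [ 0.425 -0.096  0.086] [258. 211.]
spice 0.5 [ 0.438 -0.191  0.075] [268. 194.]
bowl 0.92 [0.509 0.145 0.025] [194. 271.]
```

View pics/b1.png

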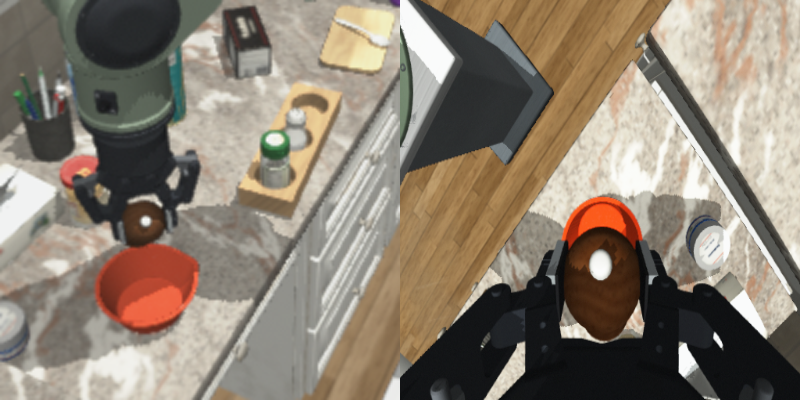

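Both cameras agree on a lean of about 43–45°. The knob is nearly centred in the side view, whose line of sight is 42° off vertical. Salt, spice and bowl are unmoved. Now I lower it.

send_rows:
  commands:
    - {"claw":30,"linear":[0,0,8],"turn":0}
    - {"claw":30,"linear":[0,0,14],"turn":0}
    - {"claw":30,"linear":[0,0,14],"turn":0}
    - {"claw":30,"linear":[0,0,14],"turn":0}
    - {"claw":30,"linear":[0,0,12],"turn":0}
    - {"claw":30,"linear":[0,0,8],"turn":0}
    - {"claw":30,"linear":[0,0,3],"turn":0}
    - {"claw":30,"linear":[0,0,0],"turn":0}
    - {"claw":30,"linear":[0,0,0],"turn":0}
    - {"claw":30,"linear":[0,0,0],"turn":0}
    - {"claw":30,"linear":[0,0,0],"turn":0}
    - {"claw":30,"linear":[0,0,0],"turn":0}

```text
time_s: 13.33
position: [0.4302, 0.2317, 0.1992]
tool_rot: [0.39, 0.921, 0.0, 0.0]
force: [0.2, -0.2, -1.4]
opening: 0.536
gripper_force: 61.7
```

```bash
python3 - <<'E'
from h import *
o=get_obs();T=R.from_quat(o["tool_rot"]).as_matrix();print(o["position"],np.abs(o["dq"]).max(),o["force"])
im=get_image("side");wi=get_image("wrist")
for d in boxes_of("side","bowl")[:1]: print(d["conf"],w("side",d["xyz"]))
g=np.array(o["position"])+[0,0,.007]
for t in (35,40,45,50,55):
    a=T[:,0]*np.sin(np.radians(t))+np.array([0,0,1])*np.cos(np.radians(t))
    print(t,"knob",proj("wrist",g+.040*a).round(),proj("side",g+.040*a).round(1),"foot",(g-.138*a).round(3))
a=cv2.resize(im[200:320,140:260],(400,400),interpolation=cv2.INTER_CUBIC);b=cv2.resize(wi[150:384,128:384],(400,366));b=np.vstack([b,np.zeros((34,400,3),np.uint8)])
cv2.imwrite("pics/f1.png",cv2.cvtColor(np.hstack([a,b]),cv2.COLOR_RGB2BGR))
E
```

```text
[0.43019798 0.23170336 0.1991992 ] 0.0014385816955443445 [ 0.18445783 -0.19687662 -1.43149263]
0.93 [0.4971622  0.16306273 0.01326085]
35 knob [260. 252.] [195.2 260.4] foot [0.485 0.175 0.093]
40 knob [260. 242.] [195.5 261.9] foot [0.492 0.168 0.101]
45 knob [260. 233.] [195.8 263.4] foot [0.498 0.162 0.109]
50 knob [260. 225.] [196.1 264.9] foot [0.504 0.156 0.118]
55 knob [260. 217.] [196.4 266.4] foot [0.509 0.15  0.127]
```

View pics/f1.png

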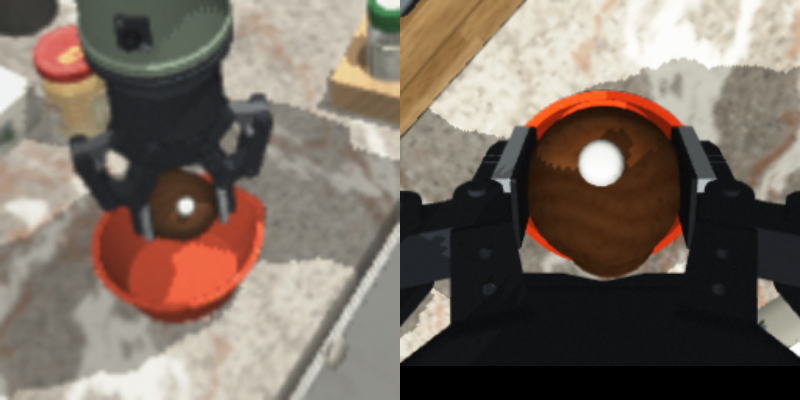

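```bash
python3 - <<'E'
from h import *
o=get_obs();T=R.from_quat(o["tool_rot"]).as_matrix()
for h in(.002,.007,.012):
  g=np.array(o["position"])+[0,0,h]
  for t in (30,37,45,53):
    a=T[:,0]*np.sin(np.radians(t))+np.array([0,0,1])*np.cos(np.radians(t))
    print(h,t,"knob",proj("wrist",g+.028*a).round(),"headc",proj("wrist",g+.003*a).round(),proj("side",g+.028*a).round(1))
wi=get_image("wrist")
for d in trace("wrist","mill")[:1]:
    m=d["pixels"];ys,xs=np.nonzero(m);print(d["conf"],ys.min(),ys.max(),xs.min(),xs.max())
E
```

```text
0.002 30 knob [260. 255.] headc [259. 256.] [195.  261.2]
0.002 37 knob [260. 247.] headc [259. 256.] [195.3 262.7]
0.002 45 knob [260. 238.] headc [259. 255.] [195.7 264.3]
0.002 53 knob [260. 230.] headc [259. 254.] [196. 266.]
0.007 30 knob [260. 262.] headc [259. 262.] [194.8 259.8]
0.007 37 knob [260. 253.] headc [259. 261.] [195.1 261.3]
0.007 45 knob [260. 243.] headc [259. 260.] [195.5 263. ]
0.007 53 knob [260. 235.] headc [259. 259.] [195.8 264.6]
0.012 30 knob [260. 268.] headc [260. 267.] [194.6 258.4]
0.012 37 knob [260. 259.] headc [260. 266.] [194.9 259.9]
0.012 45 knob [260. 249.] headc [260. 265.] [195.3 261.6]
0.012 53 knob [260. 240.] headc [260. 264.] [195.6 263.3]
0.84 217 327 209 307
```

The lean measures about 37–42°, inside the 30–60° band. The foot is about 0.10 m up, within about 10 mm of the bowl centre, and everything is still.

```bash
python3 -c "
from rig import *
print(close_job())"
```

```text
the job is handed in; nothing more can be done
None
```

The job is handed in: I drew the mill upright out of its well and leaned it to about 40°. At hand-in it was gripped and steady with its foot about 0.10 m up over the bowl centre, and the bowl, salt and spice had not moved in the camera checks; no verdict was returned.

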